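# Angle brackets into the sorting tray, all the same way round

### The arm

A 6-joint arm with a two-finger parallel gripper is mounted at the origin on the work surface. World frame = base frame: x ahead of the robot, y to its left, z up, the work surface at z = 0. Lengths are in m, angles in rad, forces in N, time in s.
With the tool pointing down it reaches from about 0.35 to 1 m from the base axis. Payload 7.1 kg.
Tool frame: the origin (TCP) lies midway between the tips of the shut fingers; the grasp point (between the pads) lies 19 mm behind it; x points along the fingers, z is the direction in which the jaws open and shut, and the axes are right-handed (so a half turn about x gives the same grasp; the last joint's range is limited). The gripper opens to 85 mm and grips with 20 to 120 N. Pads are 22 mm wide; open, the fingers measure 114 mm over their backs; the gripper's body (76 mm by 85 mm) begins 54 mm behind the grasp point. The pads swing forward as they close: fully open they stand 13 mm farther back than shut.
Start: joints at [1.283, 0.423, 1.63, -0, 1.089, -0.019], TCP at [0.166, 0.603, 0.231] pointing down, gripper open.
Joint ranges: [-3, 3], [-0.9, 2.11], [0.09, 2.58], [-1.31, 4.45], [0.11, 2.69], [-2.54, 2.54]. Speed limits (rad/s): [2.39, 2.39, 3.01, 3.14, 3.14, 3.14].

### API

Orientations are given as [roll, pitch, yaw] about the fixed x, y, z axes, in that order (R = Rz(yaw) Ry(pitch) Rx(roll)).
In Python, from station import env gives the robot as it stands. The module is installed in compiled form; this text tells all that it offers.
- The arm moves only by the tool jog_arm, never from a script. Its argument "commands" is text: rows parted by semicolons, each of 7 numbers parted by spaces: the turn, a rotation vector about the world's x, y, z in degrees, then the shift along the world's x, y, z in mm, then the gripper's target within -1 to 1 (shut at 1, half-way at 0, fully open at -1). In form: wx wy wz x y z gripper; .... A call has 1 to 8 rows; each row is the pose to reach, as a shift and turn from the pose commanded when the call began; what a row does not reach only later rows make up. A row lasts 1/10 s, in which the tool goes at most 50 mm and 8.59 degrees, less where a joint would pass 70% of its speed; a pose out of reach is approached as far as the arm can. A call with a gripper value outside its range is refused whole. The fingers move at their own pace and stop on an object; "squeeze" is the grip in N (left out, the last holds). Time passes only in rows, so rows that repeat a pose let the fingers close. It gives the time, the measured TCP pose, the force and the opening at its end, in the units of the state.
- env.sense(): the state, without advancing time (a new reading comes with each control period).
- env.camera(name): name is "scene" or "top" or "wrist"; returns a dict with "color" (480x640x3 uint8, blue, green, red), "z_map" (480x640 float32, m along the optical axis (not along the pixel's ray), 0 where there is no reading), "intrinsics" (3x3 intrinsics, pixels), "world_from_camera" (4x4, takes a point from camera to world coordinates). Camera axes: x right, y down, z forward; pixel columns grow to the right and rows downward; lengths in m; the calibration is good to about 2 mm. The wrist camera is an equidistant fisheye: a pixel r from the principal point sees the ray r / f radians off the axis. A picture is of the moment at which its call begins.
- env.finish_job(): hands the job in, once; it reports no verdict.
The state is a dict: "time": time; "joints": joint angles; "qvel": joint speeds; "joint_torque": joint torques, N m; "tool_pos": TCP position; "eef_rot": TCP orientation; "force": force on the tool from outside, world axes, zero at the start; "torque": the same for the moment, N m; "finger_gap": opening from 0.0 (shut) to 1.0 (fully open).
Only numpy, scipy, OpenCV 4.12 (cv2) and the standard library are available. Lean on these libraries where they do the work, as an engineer would, in place of code of your own. Each camera call takes 0.05 s, during which the arm holds its last target.

### The job

Fill the two empty lanes of the wooden tray with the two L-shaped angle brackets that are out on the bench, one to a lane, set the same way as the bracket already in the middle lane: long leg flat on the lane's floor and in line with the lane, short leg sticking up at the end where the tray has its bar pull. One of the brackets is standing on its short leg and has to be laid over. Leave the middle bracket in its place and the other things on the bench where they are.

Things in the scene. Friction and masses are not known exactly. Their poses are not given: they have to be found in the camera images.
- tray: plywood tray, fixed, 122 long (x) x 192 mm wide (y): three lanes side by side along x, each 110 x 56 mm inside. Floor 6 mm thick; outer and dividing walls 6 mm thick, tops 18 mm over the bench. A dark steel bar pull stands out 26 mm from the -x end. Origin: centre of its underside; z up, +x from the pull end to the plain end.
- lane_left (a point): centre of the floor of the lane on the tray's +y side (62 mm from the tray's centre line), empty at the start; axes as the tray's.
- lane_middle (a point): centre of the floor of the middle lane, which holds the sample bracket; axes as the tray's.
- lane_right (a point): centre of the floor of the lane on the tray's -y side (62 mm from the centre line), empty at the start; axes as the tray's.
- bracket_flat: steel L bracket, 30 mm wide, 5 mm thick, 0.14 kg; legs 80 and 50 mm, measured from the outer corner. Origin: middle of the outer corner edge. x: along the long leg, corner to end (0 to 80); z: along the short leg (0 to 50); y: across the width (+-15). Long leg fills z 0 to 5, short leg x 0 to 5. Lies on the bench on its long leg (z up), any heading.
- bracket_standing: bracket with the same shape, origin and axes as bracket_flat, standing on the outer face of its short leg, long leg upright (x up, z level). Pushed near the top of the long leg's inner face towards its own -z it tips over the corner edge and falls onto the long leg, which then lies along the push; it may shift some mm.
- bracket_sample: bracket with the same shape, origin and axes as bracket_flat, already lying properly in the middle lane, loose.
- bracket_flat_tip (a point): free end of bracket_flat's long leg, mid-width, on the outer (lower) face, 80 mm along x from its origin.
- bracket_standing_tip (a point): the same point on bracket_standing.
- bracket_sample_tip (a point): the same point on bracket_sample.
- mending_plate: straight steel plate, 100 long (its x) x 20 x 4 mm thick, four holes, no bend; lies flat near the brackets. Not part of the job. Origin: centre of its underside.
- screw_jar: clear screw-top jar, 68 mm across, 85 mm tall, standing. Not part of the job. Origin: centre of its underside.
- tin: closed tin can with a paper label, 74 mm across, 100 mm tall, standing. Not part of the job. Origin: centre of its underside.
- wrench: flat steel wrench, 170 mm long (its x), lying. Not part of the job. Origin: near the middle of its underside.
- offcut: flat piece of brown wood, 60 (x) x 90 (y) x 19 mm high. Not part of the job. Origin: centre of its underside.

How it is judged:
By the outcome, as a careful person would: the job done as asked, in the order asked, and still so for the second after the job is handed in, with the robot touching nothing.
It also fails if it takes over 64 s, if anything falls off the work surface, if the arm or the gripper's body presses on something with over 40 N, if the wrist force passes 120 N, or if a joint passes its speed limit or range.

## Working session

There is one attempt and no reset: what is moved stays moved. The work goes in short steps, Python scripts to look and compute and a tool call to move; the robot and the scene stay as the last step left them, time stands still between calls to the robot, and variables do not carry over. Pictures are saved under pics/ and viewed, and the job is handed in when it is done.

Besides the shell and the picture viewer there is one more tool, called as name(argument=value, ...), one argument or row to a line, values as JSON. jog_arm: Moves the arm, as the interface text tells. Its arguments: {"type":"object","properties":{"commands":{"type":"string"},"squeeze":{"type":"number"}},"required":["commands"]}

```bash
mkdir -p pics; cat > h.py <<'E'
import numpy as np, cv2
from station import env
def snap(name,fn):
    c=env.camera(name); np.savez(''+fn+'.npz',**c); cv2.imwrite('pics/'+fn+'.png',c['color']); return c
def load(fn): return dict(np.load(''+fn+'.npz'))
def px(c,u,v,z=None):
    K=c['intrinsics'];T=c['world_from_camera']
    d=np.array([(u-K[0,2])/K[0,0],(v-K[1,2])/K[1,1],1.])
    if z is None:
        return T[:3,:3]@(d*c['z_map'][int(round(v)),int(round(u))])+T[:3,3]
    w=T[:3,:3]@d; s=(z-T[2,3])/w[2]; return T[:3,3]+s*w
def crop(c,u0,u1,v0,v1,k,fn): cv2.imwrite('pics/'+fn+'.png',cv2.resize(c['color'][v0:v1,u0:u1],None,fx=k,fy=k,interpolation=cv2.INTER_CUBIC))
E
python3 - <<'E'
from h import *
np.set_printoptions(precision=4,suppress=True)
for n in ['scene','top']:
    c=snap(n,n+'0');print(n,c['intrinsics'],c['world_from_camera'])
print(env.sense())
E
```

```text
scene [[532.2463   0.     324.1273]
 [  0.     532.2463 235.583 ]
 [  0.       0.       1.    ]] [[ 0.8837  0.3655 -0.2924  0.8585]
 [ 0.4681 -0.6903  0.5517 -0.676 ]
 [-0.0002 -0.6244 -0.7811  1.0146]
 [ 0.      0.      0.      1.    ]]
top [[574.8263   0.     300.1686]
 [  0.     574.8263 237.4509]
 [  0.       0.       1.    ]] [[-0.0071 -0.9964  0.0844  0.4204]
 [-1.      0.0075  0.0046 -0.0418]
 [-0.0052 -0.0844 -0.9964  1.4493]
 [ 0.      0.      0.      1.    ]]
{'time': 0.1, 'joints': array([ 1.283 ,  0.4238,  1.6306, -0.    ,  1.0886, -0.019 ]), 'qvel': array([ 0.0015, -0.0018, -0.0029,  0.0014,  0.0005, -0.    ]), 'joint_torque': array([  0.0009, -55.8424, -28.2443,  -0.    ,   0.003 ,  -0.    ]), 'tool_pos': array([0.1658, 0.6021, 0.2306]), 'eef_rot': array([ 3.1265,  1.5693, -1.8547]), 'force': array([ 0.3812, -0.1542, -0.5423]), 'torque': array([0.0394, 0.0049, 0.0258]), 'finger_gap': 0.9943724657135207}
```

View pics/top0.png

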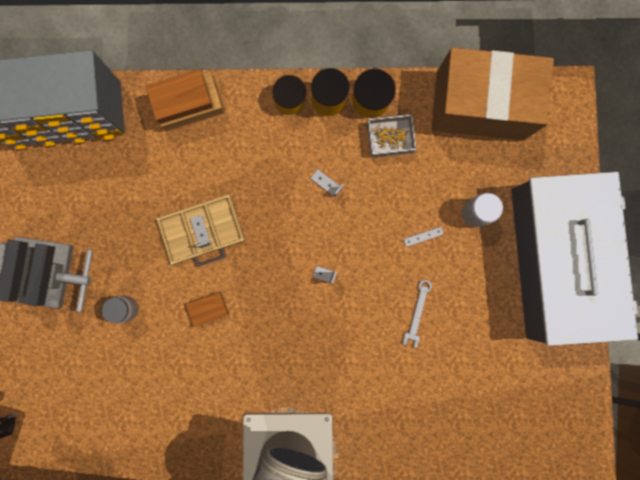

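View pics/scene0.png

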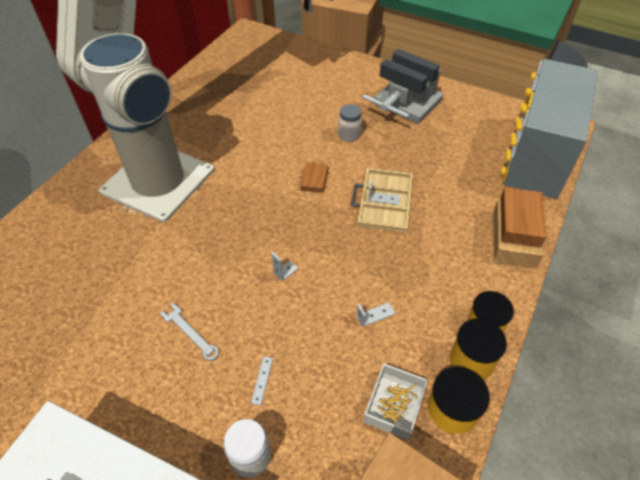

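The top view shows the tray centred near (200,230) with its pull at (209,257). The flat bracket is at (326,182) and the standing one at (325,274). I'll enlarge these.

```bash
python3 - <<'E'
from h import *
c=load('top0');s=load('scene0')
a=cv2.resize(c['color'][185:275,145:255],None,fx=7,fy=6.6,interpolation=cv2.INTER_CUBIC)
crop(c,145,255,185,270,7,'t_tray')
crop(c,295,375,160,220,10,'t_flat')
crop(c,295,375,250,310,10,'t_stand')
crop(s,255,405,240,340,5,'s_br')
E
```

```text
(no output)
```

View pics/t_tray.png

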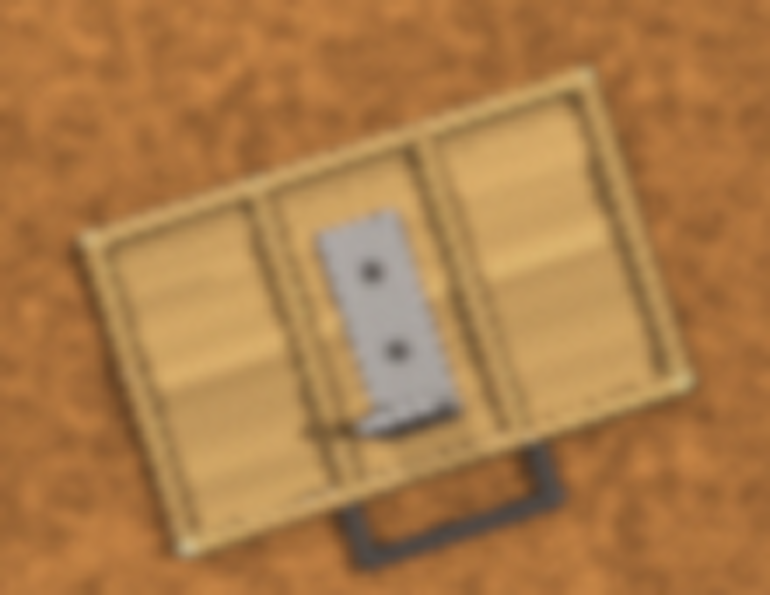

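View pics/t_flat.png

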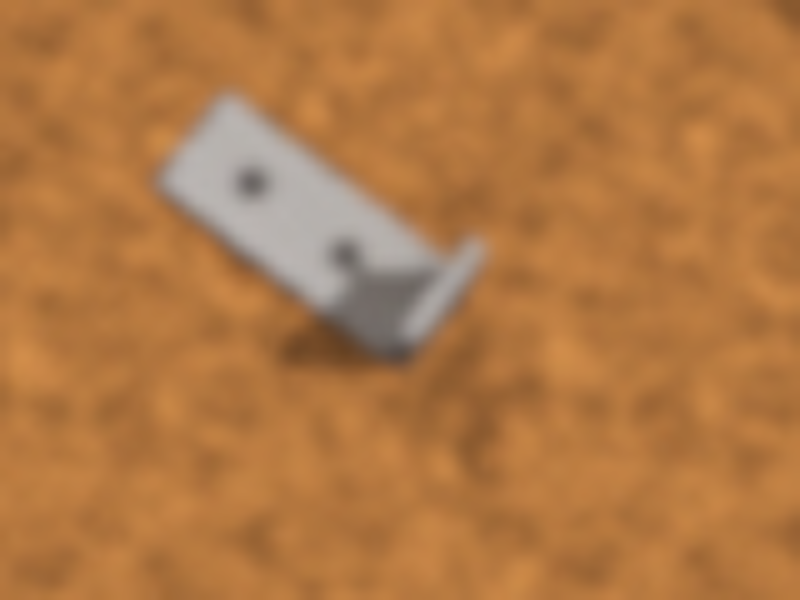

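View pics/t_stand.png

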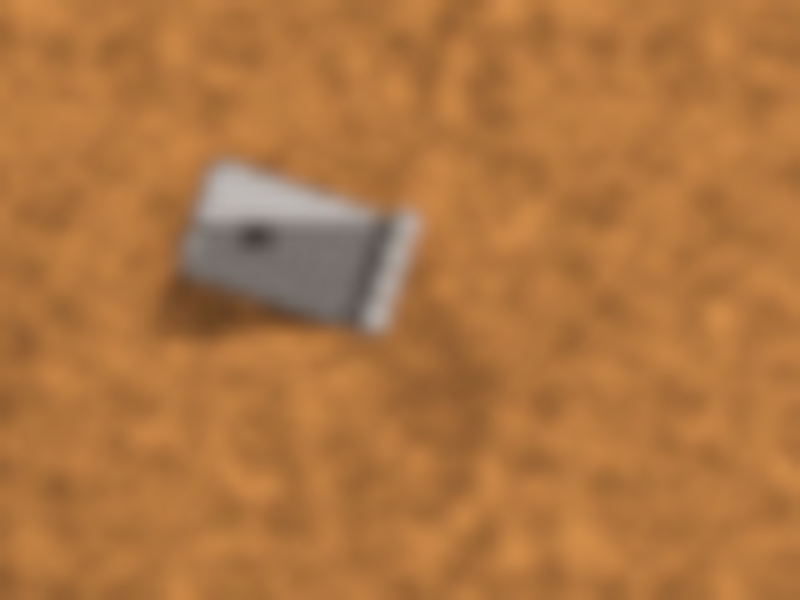

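View pics/s_br.png

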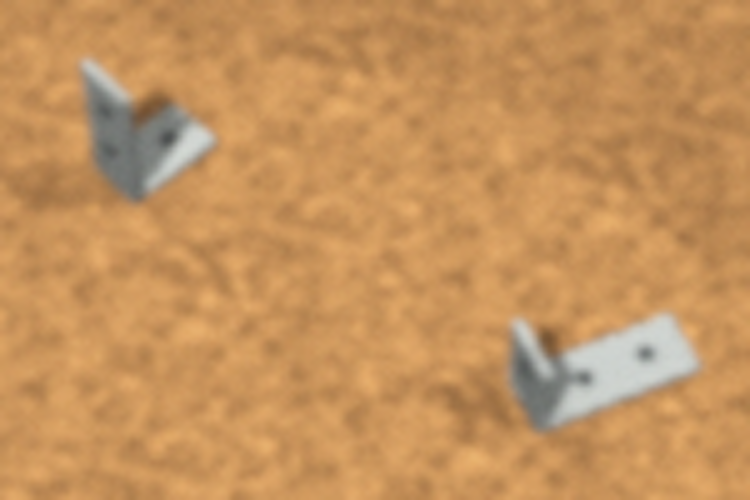

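```bash
cat >> h.py <<'E'
from scipy.optimize import least_squares
def fit(c,model,uv,yaw0,fixz=0.0):
    """pose x,y,yaw of object on z=fixz from model pts (object frame, z up) & pixels in one or more cameras; c list/one"""
    model=np.array(model,float);uv=np.array(uv,float)
    cs=c if isinstance(c,list) else [c]*len(model)
    def proj(c,P):
        T=c['world_from_camera'];q=T[:3,:3].T@(P-T[:3,3]);K=c['intrinsics'];return np.array([K[0,0]*q[0]/q[2]+K[0,2],K[1,1]*q[1]/q[2]+K[1,2]])
    def pose(p,m): 
        k,s=np.cos(p[2]),np.sin(p[2]); return np.array([p[0]+k*m[0]-s*m[1],p[1]+s*m[0]+k*m[1],fixz+m[2]])
    def f(p): return np.concatenate([proj(a,pose(p,m))-b for a,m,b in zip(cs,model,uv)])
    p0=px(cs[0],*uv[0],z=0); r=least_squares(f,[p0[0],p0[1],yaw0]); return r.x,np.round(r.fun.reshape(-1,2),1)
E
python3 - <<'E'
from h import *
np.set_printoptions(precision=4,suppress=True)
c=load('top0');s=load('scene0')
print('tray',fit(c,[[.061,.096,.018],[.061,-.096,.018],[-.061,-.096,.018],[-.061,.096,.018]],[[157.6,219.3],[229,195.7],[243.6,239.6],[171.7,263.6]],.3))
# flat: +x from corner to tip: image left/up => world +y,+x ; its +y is image lower-left
print('flat',fit(c,[[.08,-.015,.005],[.08,.015,.005],[0,-.015,.05],[0,.015,.05]],[[318,169],[310.8,178.2],[344,184.3],[337.3,194.5]],1))
o=[255,240]
P=lambda u,v:[255+u/5,240+v/5]
print('flat scene',fit(s,[[.08,-.015,0.005],[.08,.015,.005],[0,-.015,.05],[0,-.015,0],[0,.015,.05]],[P(702,365),P(668,313),P(545,368),P(545,430),P(515,320)],1))
# standing: frame F: a= along short leg (z), b lateral, up = x
print('stand',fit(c,[[.05,-.015,.005],[.05,.015,.005],[0,-.015,.08],[0,.015,.08]],[[316.8,265.8],[313.2,277.2],[337.2,271.5],[333.8,283.3]],1))
print('stand scene',fit(s,[[.05,-.015,.005],[0,-.015,0],[0,-.015,.08],[0,.015,.08]],[P(216,140),P(138,200),P(128,103),P(83,58)],1))
for n,z in [((157.6,219.3),.018),((229,195.7),.018),((243.6,239.6),.018)]: print(px(c,*n,z=z),px(c,*n))
print('plate',px(c,405,243,z=0),px(c,443,232,z=0),'jar/tin',px(c,118,310),px(c,485,208),'offcut',px(c,206,309))
# sample bracket, tray floor
Q=lambda u,v:[145+u/7,185+v/7]
print('sample',fit(c,[[.08,-.015,.005],[.08,.015,.005],[.0,-.015,.05],[.0,.015,.05]],[Q(393,208),Q(315,235),Q(460,408),Q(362,438)],.3,.006))
E
```

```text
tray (array([0.5637, 0.2142, 0.3169]), array([[-0.9, -0.7],
       [ 0.4, -1.2],
       [ 0.9,  0.7],
       [-0.4,  1.2]]))
flat (array([ 0.6569, -0.136 ,  0.9177]), array([[-0.1, -0. ],
       [ 0. ,  0.1],
       [ 0.4,  0.2],
       [-0.2, -0.3]]))
flat scene (array([ 0.6574, -0.1324,  0.8956]), array([[ 0.5, -0.5],
       [ 0.9, -0.9],
       [ 0.1,  1.2],
       [-1.3,  0.6],
       [-0.2, -0.6]]))
stand (array([ 0.4407, -0.119 ,  1.2459]), array([[-0. ,  0.1],
       [-0.1,  0. ],
       [ 0.3, -0.2],
       [-0.2,  0.1]]))
stand scene (array([ 0.4422, -0.1156,  1.2232]), array([[ 0.8, -0.6],
       [-0.2,  0.7],
       [-0.5, -0.5],
       [-0.1,  0.3]]))
[0.5901 0.3221 0.018 ] [0.5897 0.3213 0.0213]
[0.6484 0.1431 0.018 ] [0.6482 0.1429 0.0193]
[0.5373 0.1062 0.018 ] [0.538  0.107  0.0103]
plate [ 0.5271 -0.2999  0.    ] [ 0.5543 -0.3965  0.    ] jar/tin [0.3675 0.3941 0.09  ] [ 0.6018 -0.474   0.0961] offcut [0.3657 0.1989 0.0187]
sample (array([0.5213, 0.1998, 0.3551]), array([[ 0.2,  0.1],
       [ 0.2,  0.4],
       [-1.4, -0.3],
       [ 1. , -0.2]]))
```

```bash
cat >> h.py <<'E'
from scipy.spatial.transform import Rotation as Ro
def tool(st=None):
    st=st or env.sense(); R=Ro.from_euler('xyz',st['eef_rot']).as_matrix()
    az=np.degrees(np.arctan2(R[1,2],R[0,2]))
    print('t',round(st['time'],2),'pos',np.round(st['tool_pos']*1e3,1),'toolx',np.round(R[:,0],3),'jaw az',round(az,1),'j',np.round(st['joints'],2),'F',np.round(st['force'],1),'gap',round(st['finger_gap'],3)); return st,R
E
python3 - <<'E'
from h import *
tool()
E
```

```text
t 0.1 pos [165.8 602.1 230.6] toolx [-0.    -0.001 -1.   ] jaw az 74.6 j [ 1.28  0.42  1.63 -0.    1.09 -0.02] F [ 0.4 -0.2 -0.5] gap 0.994
```

jog_arm(
  commands="0 0 -3.8 289 -660 0 1;0 0 -3.8 289 -660 0 1;0 0 -3.8 289 -660 0 1;0 0 -3.8 289 -660 0 1;0 0 -3.8 289 -660 0 1;0 0 -3.8 289 -660 0 1;0 0 -3.8 289 -660 0 1;0 0 -3.8 289 -660 0 1",
  squeeze=60,
)

```text
time: 0.9
tool_pos: [0.3266, 0.2343, 0.2313]
eef_rot: [-1.165, 1.571, 0.072]
force: [1.3, 0.2, 1.0]
finger_gap: -0.002
```

jog_arm(
  commands="0 0 0 120 -270 -60 1;0 0 0 120 -270 -60 1;0 0 0 120 -270 -60 1;0 0 0 120 -270 -60 1;0 0 0 120 -270 -60 1;0 0 0 120 -270 -60 1;0 0 0 120 -270 -60 1;0 0 0 120 -270 -60 1",
)

```text
time: 1.7
tool_pos: [0.4461, -0.0349, 0.1707]
eef_rot: [1.712, 1.569, 2.944]
force: [-0.4, 0.4, 0.1]
finger_gap: 0.001
```

```bash
python3 - <<'E'
from h import *
tool()
c=snap('wrist','w1'); crop(c,120,520,90,390,2,'w1c')
print(c['intrinsics'][0])
E
```

```text
t 1.7 pos [446.1 -34.9 170.7] toolx [-0.002  0.    -1.   ] jaw az 70.6 j [-0.1   0.26  2.06  0.    0.83 -1.34] F [-0.4  0.4  0.1] gap 0.001
[371.64829954   0.         322.61522876]
```

View pics/w1.png

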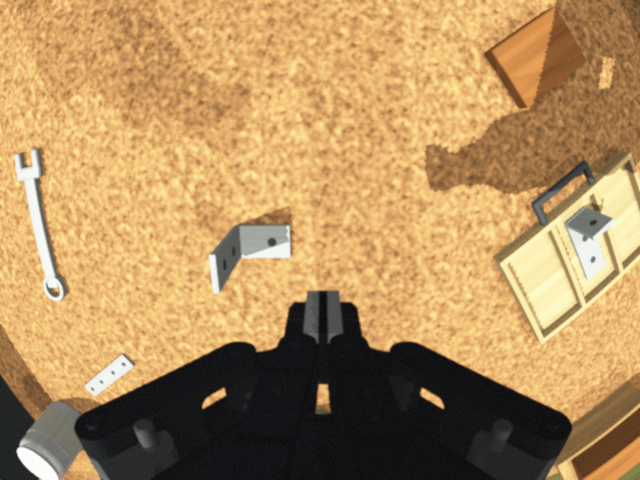

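jog_arm(
  commands="0 0 0 10 -38 -50 1;0 0 0 10 -40 -100 1;0 0 0 10 -40 -109 1;0 0 0 9 -46 -109 1;0 0 0 7 -52 -109 1;0 0 0 5 -57 -109 1;0 0 0 3 -62 -109 1;0 0 0 1 -67 -109 1",
)

```text
time: 2.55
tool_pos: [0.4479, -0.1013, 0.0635]
eef_rot: [-1.482, 1.569, -0.246]
force: [-0.1, 0.8, 0.9]
finger_gap: 0.001
```

jog_arm(
  commands="0 0 0 -2 -6 0 1;0 0 0 -4 -12 0 1;0 0 0 -6 -18 0 1;0 0 0 -8 -24 0 1;0 0 0 -10 -30 0 1;0 0 0 -12 -35 0 1;0 0 0 -14 -40 0 1;0 0 0 -14 -40 0 1",
)

```text
time: 3.35
tool_pos: [0.4331, -0.1414, 0.0623]
eef_rot: [1.873, 1.571, 3.108]
force: [-1.1, -0.1, 0.4]
finger_gap: 0.005
```

```bash
python3 - <<'E'
from h import *
tool()
c=snap('wrist','w2')
E
```

```text
t 3.35 pos [ 433.1 -141.4   62.3] toolx [-0.  0. -1.] jaw az 70.8 j [-0.34  0.48  2.09 -0.    0.57 -1.58] F [-1.1 -0.1  0.4] gap 0.005
```

View pics/w2.png

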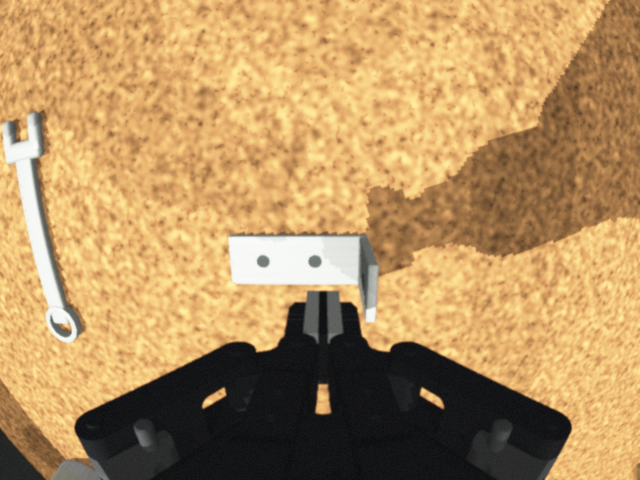

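jog_arm(
  commands="0 0 0 0 5 45 1;0 0 -5 40 5 80 0;0 0 -18.8 100 9 90 -0.2;0 0 -18.8 215 9 90 -0.2;0 0 -18.8 215 9 90 -0.2;0 0 -18.8 215 9 90 -0.2;0 0 -18.8 215 9 90 -0.2;0 0 -18.8 215 9 90 -0.2",
)

```text
time: 4.2
tool_pos: [0.6478, -0.1313, 0.1515]
eef_rot: [2.027, 1.569, 2.935]
force: [-0.9, 0.5, -0.0]
finger_gap: 0.599
```

```bash
python3 - <<'E'
from h import *
np.set_printoptions(precision=4,suppress=True)
tool()
c=snap('wrist','w3');print(c['world_from_camera'],c['intrinsics'])
snap('top','top3');crop(load('top3'),300,380,240,300,10,'t3')
E
```

```text
t 4.2 pos [ 647.8 -131.3  151.5] toolx [-0.002  0.    -1.   ] jaw az 52.0 j [-0.22  0.57  1.6  -0.    0.98 -1.13] F [-0.9  0.5 -0. ] gap 0.599
[[ 0.6154  0.7532  0.2323  0.5879]
 [ 0.7883 -0.5879 -0.1819 -0.084 ]
 [-0.0004  0.295  -0.9555  0.2939]
 [ 0.      0.      0.      1.    ]] [[371.6483   0.     322.6152]
 [  0.     371.6483 239.4474]
 [  0.       0.       1.    ]]
```

View pics/w3.png

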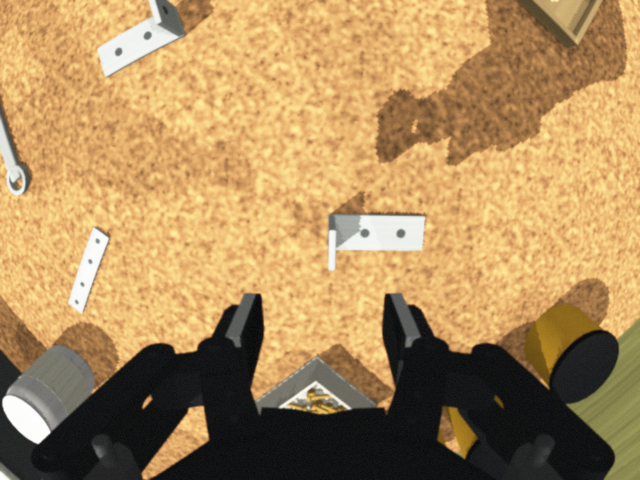

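View pics/t3.png

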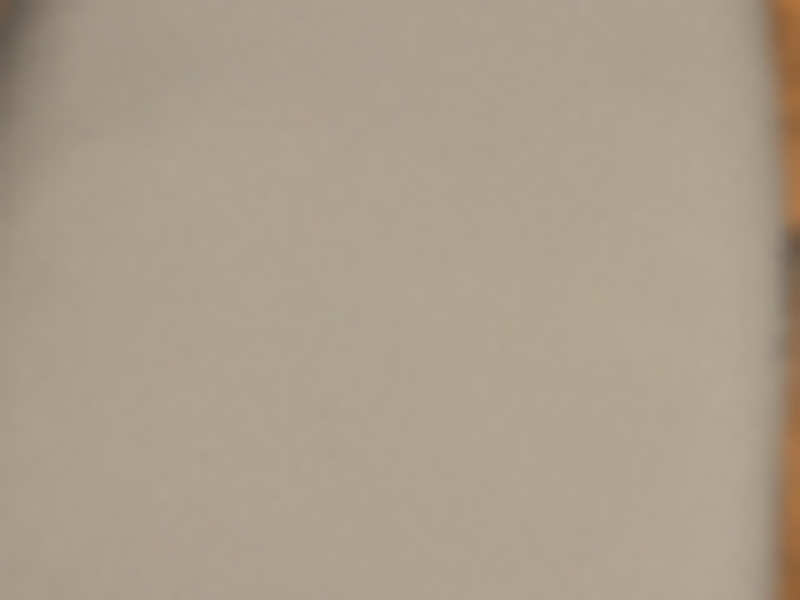

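The flat bracket lines up with the jaws: its short-leg top edge runs from (332,231) to (332,269) and its tip is at (425,215)-(423,250). I'll fit the pose of both brackets through the fisheye.

```bash
cat >> h.py <<'E'
def fpx(c,u,v,z):
    K=c['intrinsics'];T=c['world_from_camera'];d=np.array([u-K[0,2],v-K[1,2]]);r=np.hypot(*d);th=r/K[0,0]
    w=T[:3,:3]@np.array([*(d/r*np.sin(th)),np.cos(th)]);return T[:3,3]+w*(z-T[2,3])/w[2]
def ffit(c,model,uv,yaw0,fixz=0.):
    model=np.array(model,float);W=np.array([fpx(c,*p,z=m[2]+fixz)[:2] for p,m in zip(uv,model)])
    def f(p):
        k,s=np.cos(p[2]),np.sin(p[2]);return (np.c_[p[0]+k*model[:,0]-s*model[:,1],p[1]+s*model[:,0]+k*model[:,1]]-W).ravel()
    r=least_squares(f,[*W[0],yaw0]);return r.x[:2]*1e3,np.degrees(r.x[2]),np.round(r.fun.reshape(-1,2)*1e3,1)
E
python3 - <<'E'
from h import *
np.set_printoptions(precision=4,suppress=True)
c=load('w3')
crop(c,300,440,200,285,5,'w3a');crop(c,90,200,0,85,7,'w3b')
E
```

```text
(no output)
```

View pics/w3a.png

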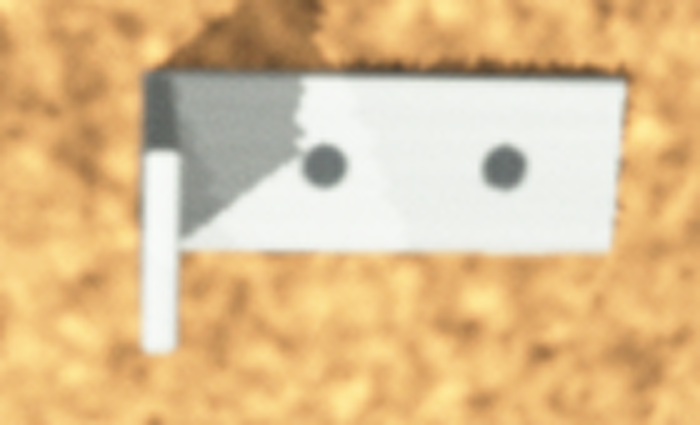

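View pics/w3b.png

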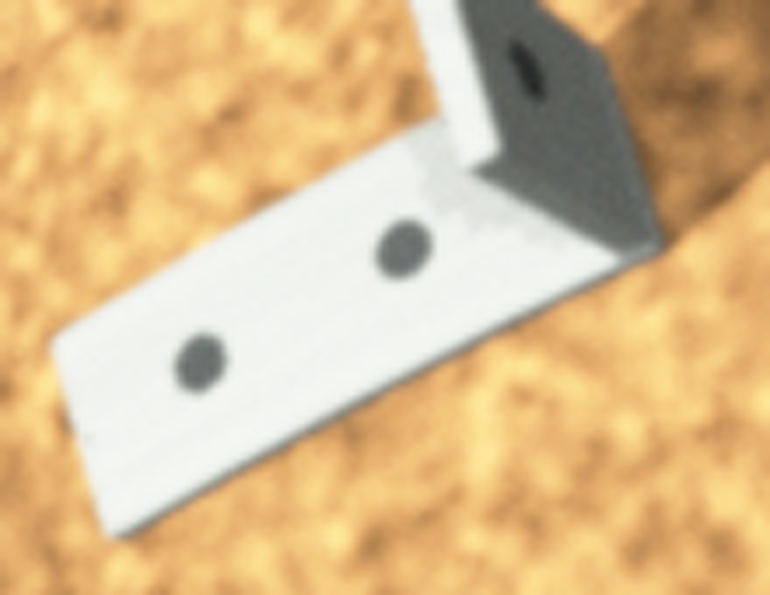

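```bash
python3 - <<'E'
from h import *
np.set_printoptions(precision=4,suppress=True)
c=load('w3')
A=lambda u,v:[300+u/5,200+v/5]
B=lambda u,v:[90+u/7,0+v/7]
print(ffit(c,[[.08,.015,.005],[.08,-.015,.005],[0,.015,.05],[0,-.015,.05]],[A(626,80),A(611,250),A(144,150),A(141,352)],.9))
print(ffit(c,[[.08,.015,.005],[.08,-.015,.005],[0,.015,.05],[0.005,.015,.05],[0,.015,0]],[B(110,538),B(52,342),B(500,148),B(472,172),B(665,248)],-1.9))
E
```

```text
(array([ 655.972 , -132.2348]), np.float64(51.706554934406476), array([[-0.2,  0.2],
       [ 0.3, -0.1],
       [-0.2,  0. ],
       [ 0.1, -0.1]]))
(array([ 440.7907, -115.7415]), np.float64(-108.65212518833789), array([[ 0.3, -0.6],
       [-0.7, -0.3],
       [ 0.3,  0.6],
       [-1.1, -0.5],
       [ 1.2,  0.8]]))
```

jog_arm(
  commands="0 0 -0.3 10 1 -40 -0.2;0 0 -0.3 10 1 -85 -0.2;0 0 -0.3 10 1 -120 -0.2;0 0 -0.3 10 1 -131 -0.2;0 0 -0.3 10 1 -131 1;0 0 -0.3 10 1 -131 1;0 0 -0.3 10 1 -131 1;0 0 -0.3 10 1 -131 1",
  squeeze=70,
)

```text
time: 5.1
tool_pos: [0.66, -0.1313, 0.0239]
eef_rot: [-1.154, 1.567, -0.252]
force: [-2.1, -0.5, 6.3]
finger_gap: 0.041
```

jog_arm(
  commands="0 0 0 0 0 0 1;0 0 0 0 0 5 1;0 0 0 0 0 20 1;0 0 0 0 0 45 1;0 0 0 0 0 70 1;0 0 0 0 0 70 1",
)

```text
time: 5.7
tool_pos: [0.6612, -0.1314, 0.0962]
eef_rot: [-1.111, 1.563, -0.209]
force: [0.7, -1.1, -0.1]
finger_gap: 0.045
```

```bash
python3 - <<'E'
from h import *
tool()
c=snap('wrist','w4')
crop(c,240,440,200,350,4,'w4a')
E
```

```text
t 5.7 pos [ 661.2 -131.4   96.2] toolx [ 0.007 -0.002 -1.   ] jaw az 51.7 j [-0.21  0.65  1.59  0.    0.89 -1.12] F [ 0.7 -1.1 -0.1] gap 0.045
```

View pics/w4a.png

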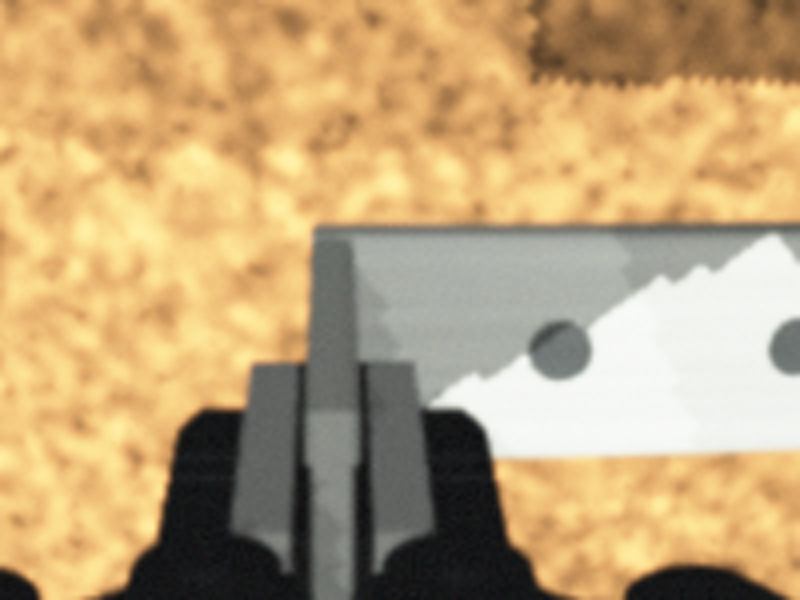

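jog_arm(
  commands="0 0 -5 -19 45 15 1;0 0 -11 -38 90 20 1;0 0 -17 -57 136 20 1;0 0 -23 -76 181 20 1;0 0 -29 -95 226 20 1;0 0 -33.5 -109 262 20 1;0 0 -33.5 -113 272 20 1;0 0 -33.5 -113 272 20 1",
)

```text
time: 6.55
tool_pos: [0.5443, 0.1423, 0.1107]
eef_rot: [3.085, 1.569, -2.876]
force: [0.3, -0.4, -1.9]
finger_gap: 0.042
```

```bash
python3 - <<'E'
from h import *
tool()
c=snap('wrist','w5')
E
```

```text
t 6.55 pos [544.3 142.3 110.7] toolx [-0.001 -0.    -1.   ] jaw az 18.4 j [ 0.23  0.5   1.84 -0.    0.8  -0.09] F [ 0.3 -0.4 -1.9] gap 0.042
```

View pics/w5.png

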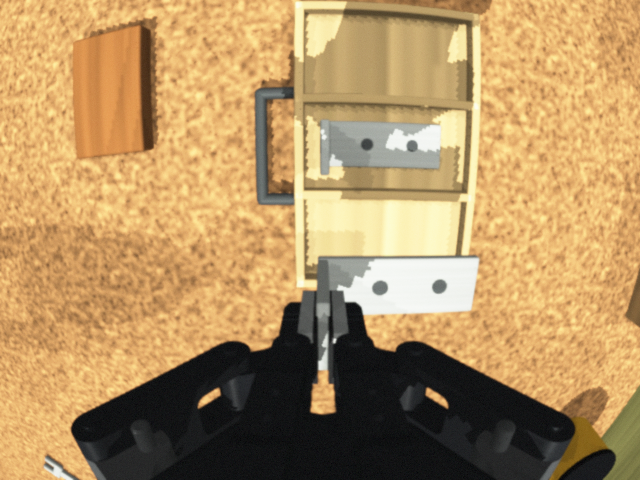

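```bash
python3 - <<'E'
from h import *
np.set_printoptions(precision=4,suppress=True)
c=load('w5')
a=np.vstack([cv2.resize(c['color'][0:60,230:490],None,fx=3,fy=3),cv2.resize(c['color'][180:320,230:490],None,fx=3,fy=3)]);cv2.imwrite('pics/w5c.png',a)
E
```

```text
(no output)
```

View pics/w5c.png

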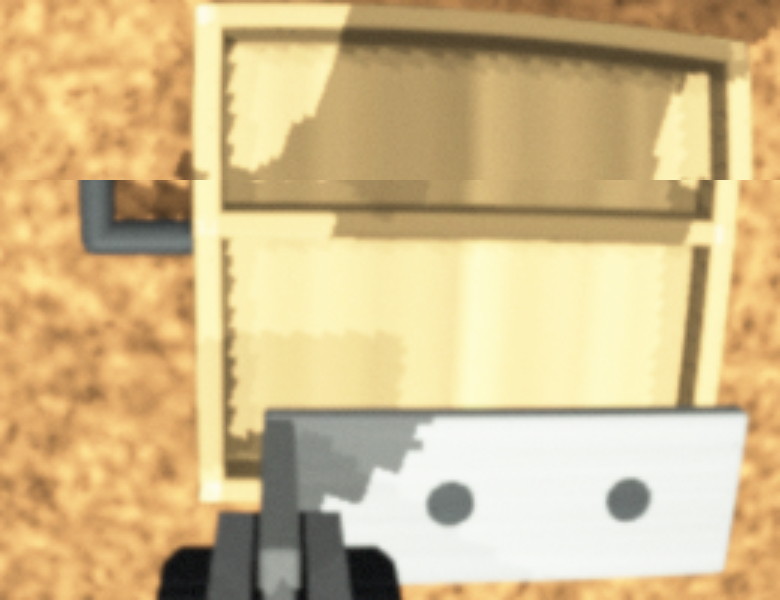

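```bash
python3 - <<'E'
from h import *
np.set_printoptions(precision=4,suppress=True)
c=load('w5')
print('tray',ffit(c,[[-.061,.096,.018],[.061,.096,.018],[-.061,-.096,.018],[.061,-.031,.018]],[[295.7,2],[478.3,15],[297.3,287.3],[474.3,197.3]],.3))
for h in (.086,.09): print('br',ffit(c,[[.08,.015,.005],[.08,-.015,.005],[0,.015,.005]],[[479,256.7],[471,310],[317.7,256.7]],.3,h))
E
```

```text
tray (array([564.4233, 216.6082]), np.float64(18.349955914399537), array([[-1.3,  0.2],
       [ 0.7,  1.1],
       [-0.4, -0.9],
       [ 1. , -0.4]]))
br (array([540.6861, 144.3076]), np.float64(18.206633229558808), array([[ 0.2,  0.3],
       [ 0. , -0.2],
       [-0.3, -0.1]]))
br (array([538.9678, 145.5272]), np.float64(18.20664078734545), array([[ 0.8,  0.7],
       [ 0.8, -0.5],
       [-1.6, -0.3]]))
```

jog_arm(
  commands="0 0 0 1 0 -30 1;0 0 0 1 0 -60 1;0 0 0 1 0 -72 1;0 0 0 1 0 -76 1;0 0 0 1 0 -78 1;0 0 0 1 0 -80 1;0 0 0 1 0 -80 1;0 0 0 1 0 -80 1",
)

```text
time: 7.4
tool_pos: [0.5469, 0.1413, 0.0321]
eef_rot: [-0.102, 1.569, 0.215]
force: [1.0, 0.5, -1.3]
finger_gap: 0.042
```

```bash
python3 - <<'E'
from h import *
tool()
E
```

```text
t 7.4 pos [546.9 141.3  32.1] toolx [ 0.001  0.    -1.   ] jaw az 18.2 j [ 0.23  0.63  1.86 -0.    0.65 -0.09] F [ 1.   0.5 -1.3] gap 0.042
```

Not in contact yet, so I'll ease down a bit further, release and retreat.

jog_arm(
  commands="0 0 0 0 0 -1 1;0 0 0 0 0 -2 1;0 0 0 0 0 -3 1;0 0 0 0 0 -3 1;0 0 0 0 0 -3 0.6;0 0 0 0 0 -3 0.3;0 0 0 0 0 -3 0.3",
)

```text
time: 8.1
tool_pos: [0.5465, 0.1412, 0.0283]
eef_rot: [-0.028, 1.571, 0.289]
force: [0.2, -0.2, -0.5]
finger_gap: 0.35
```

jog_arm(
  commands="0 0 0 0 0 0 0.3;0 0 0 0 0 15 0.3;0 0 0 0 0 40 0.3;0 0 0 0 0 80 0.3;0 0 0 0 0 125 0.3;0 0 0 0 0 150 0.3;0 0 0 0 0 150 0.3",
)

```text
time: 8.8
tool_pos: [0.5491, 0.1418, 0.1836]
eef_rot: [-0.085, 1.562, 0.233]
force: [-0.0, -0.3, 0.4]
finger_gap: 0.349
```

```bash
python3 - <<'E'
from h import *
tool()
c=snap('wrist','w6')
E
```

```text
t 8.8 pos [549.1 141.8 183.6] toolx [ 0.008  0.002 -1.   ] jaw az 18.2 j [ 0.23  0.4   1.8   0.    0.93 -0.09] F [-0.  -0.3  0.4] gap 0.349
```

View pics/w6.png

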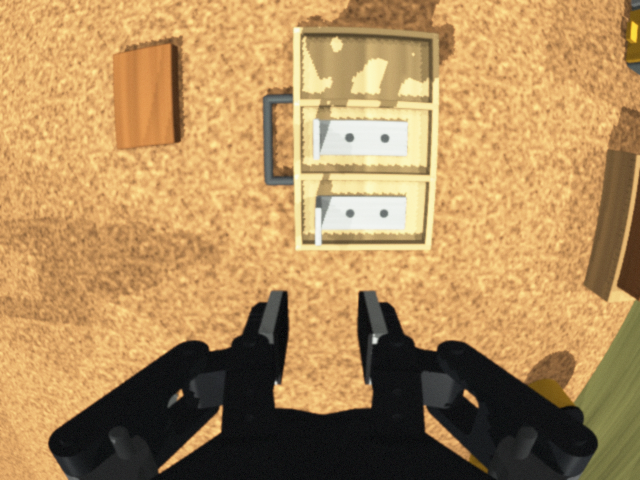

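jog_arm(
  commands="0 0 -8 -12 -28 0 0.2;0 0 -16 -24 -56 0 0;0 0 -24 -36 -84 0 -0.2;0 0 -32 -48 -112 0 -0.2;0 0 -40 -60 -140 0 -0.2;0 0 -48 -72 -168 0 -0.2;0 0 -56 -84 -196 -10 -0.2;0 0 -64 -96 -224 -20 -0.2",
)

```text
time: 9.65
tool_pos: [0.4491, -0.0837, 0.1575]
eef_rot: [-2.527, 1.57, 2.951]
force: [0.7, -0.4, -0.2]
finger_gap: 0.6
```

jog_arm(
  commands="0 0 -8 -4 -12 0 -0.2;0 0 -16 -8 -24 0 -0.2;0 0 -24 -12 -36 0 -0.2;0 0 -32 -12 -36 0 -0.2;0 0 -40 -12 -36 0 -0.2;0 0 -48 -12 -36 0 -0.2;0 0 -56 -12 -36 0 -0.2;0 0 -63 -12 -36 0 -0.2",
)

```text
time: 10.45
tool_pos: [0.4374, -0.1186, 0.1574]
eef_rot: [-1.521, 1.568, 2.858]
force: [0.4, 0.7, -0.5]
finger_gap: 0.604
```

jog_arm(
  commands="0 0 0 0 0 0 -0.2;0 0 0 0 0 0 -0.2",
)

```text
time: 10.65
tool_pos: [0.4378, -0.1187, 0.1578]
eef_rot: [-1.546, 1.569, 2.841]
force: [-0.1, -0.3, -0.3]
finger_gap: 0.599
```

```bash
python3 - <<'E'
from h import *
tool()
c=snap('wrist','w7')
crop(c,220,380,180,300,5,'w7a')
E
```

```text
t 10.65 pos [ 437.8 -118.7  157.8] toolx [-0.001  0.    -1.   ] jaw az -108.6 j [-0.29  0.29  2.05  0.    0.8   1.6 ] F [-0.1 -0.3 -0.3] gap 0.599
```

View pics/w7.png

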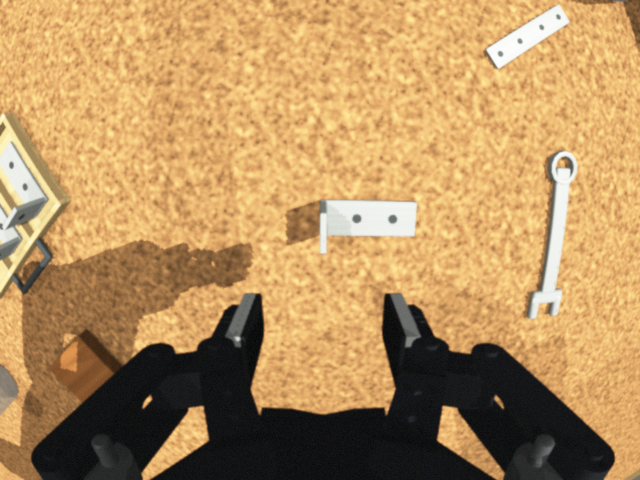

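View pics/w7a.png

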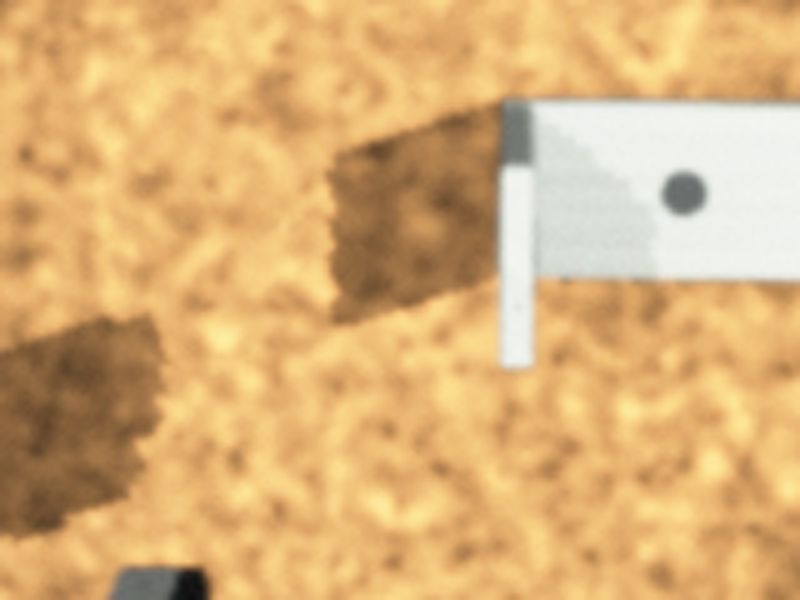

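```bash
python3 - <<'E'
from h import *
np.set_printoptions(precision=4,suppress=True)
c=load('w7')
print(ffit(c,[[.08,.015,.005],[.08,-.015,.005],[0,.015,.05],[0,-.015,.05]],[[416.5,201.5],[415,237],[319.8,213],[320,253.7]],-1.9))
E
```

```text
(array([ 439.8958, -116.5374]), np.float64(-109.06412763508649), array([[-0.4, -0.5],
       [ 0.6,  0.2],
       [-0. , -0. ],
       [-0.1,  0.3]]))
```

jog_arm(
  commands="0 0 -0.4 1 0 -40 -0.2;0 0 -0.4 1 0 -85 -0.2;0 0 -0.4 1 0 -120 -0.2;0 0 -0.4 1 0 -134 -0.2;0 0 -0.4 1 0 -134 1;0 0 -0.4 1 0 -134 1;0 0 -0.4 1 0 -134 1;0 0 -0.4 1 0 -134 1",
)

```text
time: 11.5
tool_pos: [0.4403, -0.1191, 0.0255]
eef_rot: [1.613, 1.568, -0.293]
force: [0.3, 0.9, 2.1]
finger_gap: 0.041
```

jog_arm(
  commands="0 0 0 0 0 0 1;0 0 0 0 0 5 1;0 0 0 0 0 20 1;0 0 0 0 0 50 1;0 0 0 0 0 90 1;0 0 0 0 0 90 1",
)

```text
time: 12.1
tool_pos: [0.4422, -0.1197, 0.1186]
eef_rot: [1.617, 1.563, -0.288]
force: [1.0, -0.4, -1.1]
finger_gap: 0.044
```

```bash
python3 - <<'E'
from h import *
tool()
c=snap('wrist','w8')
crop(c,240,440,200,350,4,'w8a')
E
```

```text
t 12.1 pos [ 442.2 -119.7  118.6] toolx [ 0.008 -0.002 -1.   ] jaw az -109.2 j [-0.29  0.36  2.07  0.    0.7   1.62] F [ 1.  -0.4 -1.1] gap 0.044
```

View pics/w8a.png

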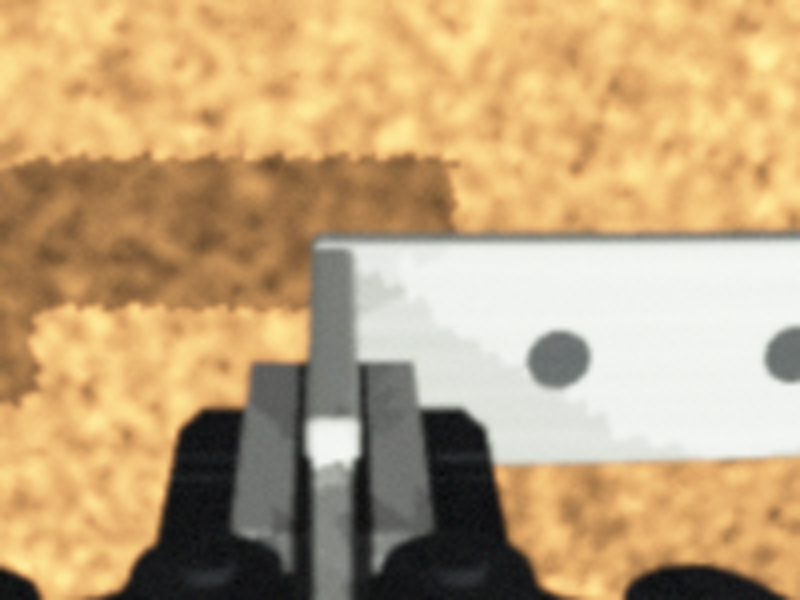

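jog_arm(
  commands="0 0 8 4 24 5 1;0 0 16 8 48 5 1;0 0 24 12 72 5 1;0 0 32 16 96 5 1;0 0 40 20 120 5 1;0 0 48 25 144 5 1;0 0 56 29 168 5 1;0 0 64 34 191 5 1",
)

```text
time: 12.95
tool_pos: [0.4723, 0.0731, 0.1181]
eef_rot: [-2.244, 1.568, -3.027]
force: [-0.4, -1.0, -1.5]
finger_gap: 0.044
```

jog_arm(
  commands="0 0 8 4 24 0 1;0 0 16 8 48 0 1;0 0 24 12 72 0 1;0 0 32 16 96 0 1;0 0 40 20 120 0 1;0 0 48 25 144 0 1;0 0 56 29 168 0 1;0 0 63.4 34 191 0 1",
)

```text
time: 13.75
tool_pos: [0.5064, 0.2637, 0.1178]
eef_rot: [-3.013, 1.568, -2.69]
force: [-0.3, -0.0, -1.8]
finger_gap: 0.045
```

jog_arm(
  commands="0 0 0 0 0 0 1;0 0 0 0 0 0 1",
)

```text
time: 13.95
tool_pos: [0.5063, 0.2629, 0.118]
eef_rot: [-2.945, 1.568, -2.628]
force: [-0.3, -0.0, -0.7]
finger_gap: 0.042
```

```bash
python3 - <<'E'
from h import *
tool()
c=snap('wrist','w9')
crop(c,230,490,150,320,3,'w9a')
E
```

```text
t 13.95 pos [506.3 262.9 118. ] toolx [-0.002 -0.001 -1.   ] jaw az 18.2 j [ 0.46  0.5   1.82 -0.    0.82  0.14] F [-0.3 -0.  -0.7] gap 0.042
```

View pics/w9.png

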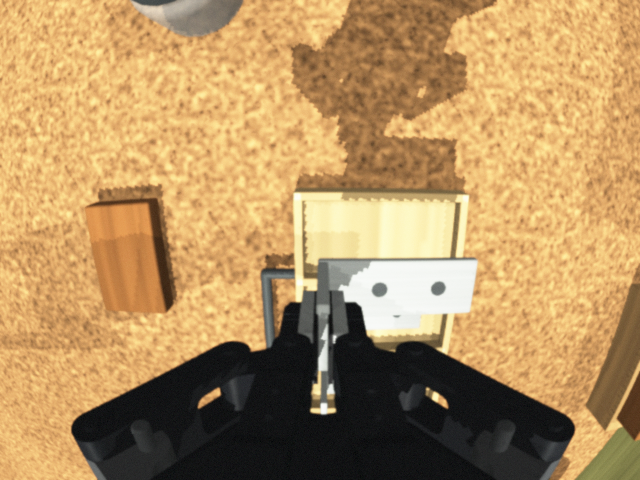

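View pics/w9a.png

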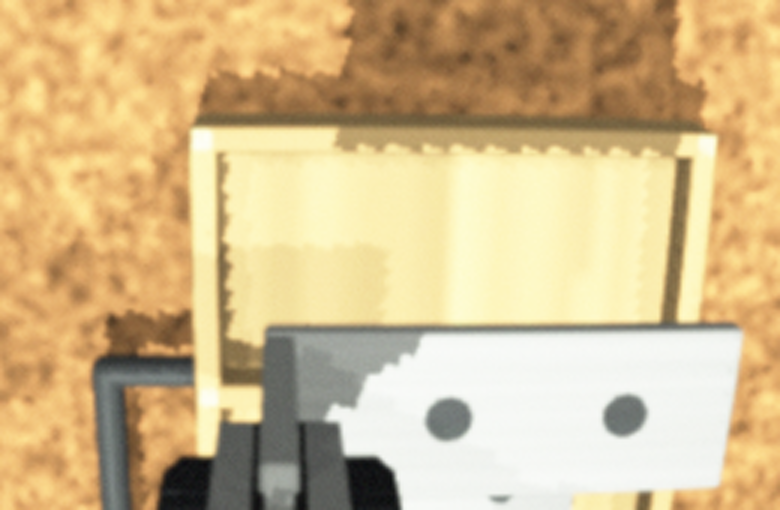

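```bash
python3 - <<'E'
from h import *
np.set_printoptions(precision=4,suppress=True)
c=load('w9')
print('tray',ffit(c,[[-.061,.096,.018],[.061,.096,.018],[-.061,.031,.018]],[[293.3,193.3],[469,195],[294.3,282.3]],.3))
print('br',ffit(c,[[.08,.015,.005],[.08,-.015,.005],[0,.015,.005]],[[477.3,259],[470,312.3],[319,259]],.3,.0925))
E
```

```text
tray (array([564.1751, 216.5117]), np.float64(18.072947641580264), array([[-0.6,  0.4],
       [ 0.3, -0. ],
       [ 0.3, -0.4]]))
br (array([503.1331, 263.5512]), np.float64(17.82474912074612), array([[ 0.8,  0.3],
       [ 0. , -0.1],
       [-0.8, -0.3]]))
```

jog_arm(
  commands="0 0 0 3 0 -30 1;0 0 0 3 0 -60 1;0 0 0 3 0 -78 1;0 0 0 3 0 -83 1;0 0 0 3 0 -85 1;0 0 0 3 0 -87 1;0 0 0 3 0 -88 1;0 0 0 3 0 -88 1",
)

```text
time: 14.8
tool_pos: [0.5109, 0.2633, 0.0321]
eef_rot: [0.129, 1.569, 0.446]
force: [-0.4, -1.1, -2.2]
finger_gap: 0.045
```

```bash
python3 - <<'E'
from h import *
tool()
E
```

```text
t 14.8 pos [510.9 263.3  32.1] toolx [ 0.001  0.001 -1.   ] jaw az 18.2 j [ 0.46  0.64  1.84 -0.    0.66  0.14] F [-0.4 -1.1 -2.2] gap 0.045
```

jog_arm(
  commands="0 0 0 0 0 -1 1;0 0 0 0 0 -2 1;0 0 0 0 0 -2 1;0 0 0 0 0 -2 0.6;0 0 0 0 0 -2 0.3;0 0 0 0 0 -2 0.3;0 0 0 0 0 -2 0.3",
)

```text
time: 15.5
tool_pos: [0.5104, 0.2632, 0.0292]
eef_rot: [-2.975, 1.571, -2.657]
force: [0.0, -0.0, -0.1]
finger_gap: 0.351
```

jog_arm(
  commands="0 0 0 0 0 0 0.3;0 0 0 0 0 15 0.3;0 0 0 0 0 40 0.3;0 0 0 0 0 80 0.3;0 0 0 0 0 125 0.3;0 0 0 -20 -10 150 0.3;0 0 0 -40 -20 160 0.3;0 0 0 -40 -20 160 0.3",
)

```text
time: 16.3
tool_pos: [0.4691, 0.2425, 0.1919]
eef_rot: [0.13, 1.569, 0.447]
force: [0.5, -0.0, -0.3]
finger_gap: 0.349
```

jog_arm(
  commands="0 0 0 0 -50 0 0.3;0 0 0 0 -100 0 0.3;0 0 0 0 -150 0 0.3;0 0 0 0 -200 0 0.3;0 0 0 0 -250 0 0.3;0 0 0 0 -250 0 0.3;0 0 0 0 -250 0 0.3",
)

```text
time: 17.0
tool_pos: [0.4708, -0.008, 0.1894]
eef_rot: [0.639, 1.571, 0.953]
force: [-0.4, 0.4, -0.8]
finger_gap: 0.354
```

```bash
python3 - <<'E'
from h import *
tool()
c=snap('top','top10'); s=snap('scene','scene10')
a=cv2.resize(c['color'][185:275,145:255],None,fx=5,fy=5,interpolation=cv2.INTER_CUBIC)
crop(c,145,255,185,270,7,'t10');crop(s,340,430,155,240,7,'s10')
E
```

```text
t 17.0 pos [470.8  -8.  189.4] toolx [ 0.  0. -1.] jaw az 18.0 j [-0.04  0.26  2.    0.    0.89 -0.36] F [-0.4  0.4 -0.8] gap 0.354
```

View pics/t10.png

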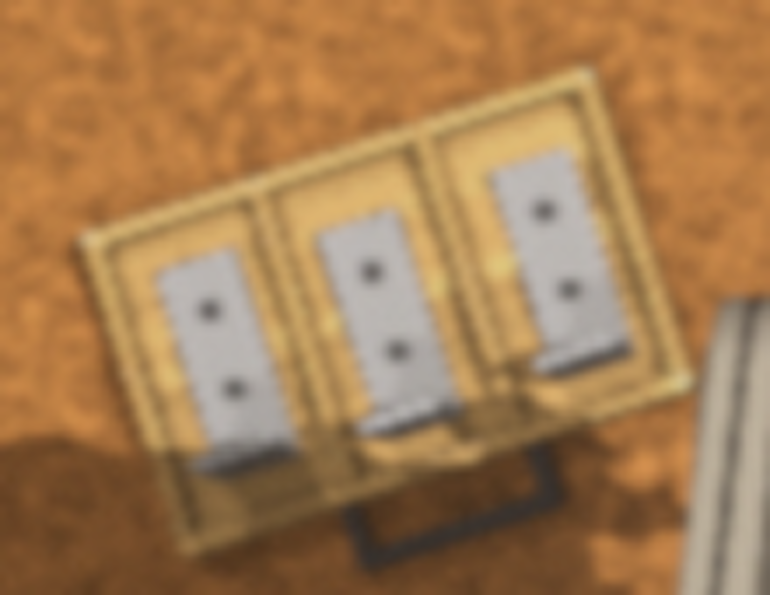

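View pics/s10.png

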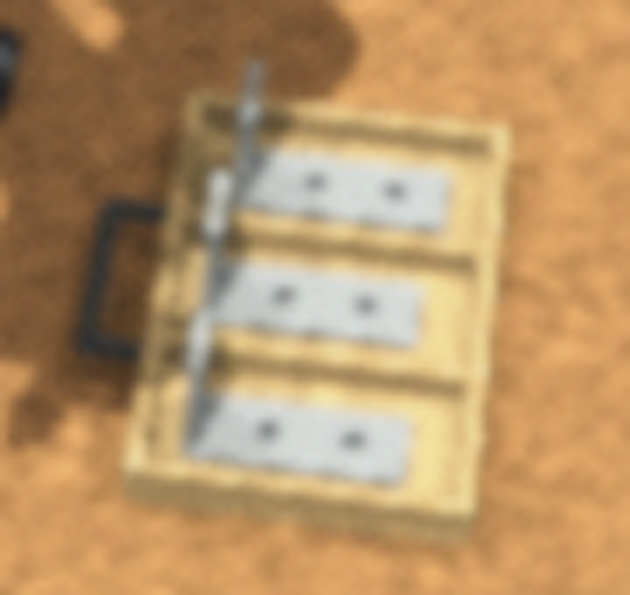

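View pics/top10.png

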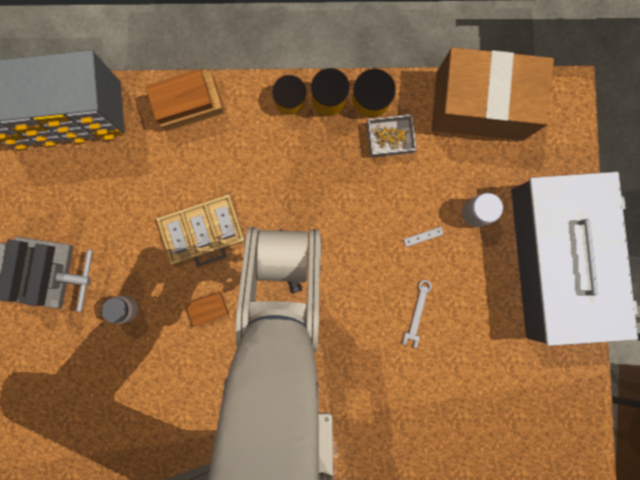

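All three brackets lie flat in their lanes and are aligned alike, with their short legs at the pull end. The sample bracket and the other objects are at the same pixels as at the start. I'll hand the job in.

```bash
python3 - <<'E'
from h import *
print(env.finish_job())
E
```

```text
the job is handed in; nothing more can be done
None
```

Both empty lanes now hold a bracket, set the same way as the sample, and the job was handed in at about 17 s of the 64 s allowed. I tipped the standing bracket over with shut fingers. Then I gripped each bracket by its short leg, the flat one into the right lane and the tipped one into the left, and released each on its lane's floor.

- **Placement:** the last top and scene pictures show all three brackets flat and in line with their lanes, short legs up at the pull end. I checked the final poses by eye in those pictures and did not fit them numerically.
- **Other things:** the sample bracket sits at the same pixels as at the start. The plate, wrench, jar, tin and offcut also appear unmoved.
- **Arm:** it ended clear of everything with the gripper empty. The largest wrist force I saw reported at the end of a move was about 6–7 N.
- **Disagreement:** the tray position from the top camera and from the wrist camera differed by about 2 mm, which is within the calibration error and the lane clearance.

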